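Gauge the ventilation gap between two batteries

ROBOT

A 7-joint arm with a two-finger parallel gripper is mounted at the origin on the work surface. World frame = base frame: x ahead of the robot, y to its left, z up, the work surface at z = 0. Lengths are in m, angles in rad, forces in N, time in s.
With the tool pointing down it reaches from about 0.35 to 0.9 m from the base axis. Payload 7.2 kg.
Tool frame: the origin (TCP) lies midway between the tips of the shut fingers; the grasp point (between the pads) lies 19 mm behind it; z points along the fingers, y is the direction in which the jaws open and shut (so a half turn about z gives the same grasp; the last joint's range is limited). The gripper opens to 88 mm and grips with 3 to 60 N. Pads are 20 mm wide; open, the fingers measure 115 mm over their backs; the gripper's body (75 mm by 178 mm) begins 61 mm behind the grasp point.
Start: joints at [1.102, 0.411, -0.013, 1.596, 0.006, 1.134, -0.082], TCP at [0.244, -0.575, 0.223] pointing down, gripper open.
Joint ranges: [-2.95, 2.95], [-0.29, 1.99], [-1.47, 1.44], [0.14, 2.54], [-1.03, 4.17], [0.13, 1.85], [-2.86, 2.86]. Speed limits (rad/s): [2.39, 2.39, 3.01, 3.01, 3.14, 3.14, 3.14].

INTERFACE

Orientations are given as a rotation vector (axis times angle).
In Python, from station import bot gives the robot as it stands.
- The arm moves only by the tool drive_tool, never from a script. Its argument "commands" is a list of rows, each a list of 5 numbers: the opening, from 0 (shut) to 1 (fully open), then the shift along the world's x, y, z in m, then the turn about the world's z in degrees. In form: [[grip, dx, dy, dz, yaw], ...]. A call has 1 to 8 rows; each row shifts and turns the commanded pose from where the row before left it; what a row does not reach is not made up. A row lasts 1/10 s, in which the tool goes at most 50 mm and 8.59 degrees, less where a joint would pass 70% of its speed; a pose out of reach is approached as far as the arm can. A call is refused whole if a number of a shift passes 0.05 or a number of a turn 8.59, either way. A call with a gripper value outside its range is refused whole. The fingers move at their own pace and stop on an object; the grip force is fixed at half the most. Time passes only in rows, so rows that do not move let the fingers close. It gives the time, the measured TCP pose, the force and the opening at its end, in the units of the state.
- bot.observe(): the state, without advancing time (a new reading comes with each control period).
- bot.get_image(name): name is "side" or "top"; returns a dict with "color" (480x640x3 uint8, red, green, blue), "fx", "fy", "cx", "cy" (pixels), "pose" (4x4, takes a point from camera to world coordinates). Camera axes: x right, y down, z forward; pixel columns grow to the right and rows downward; lengths in m; the calibration is good to about 2 mm. A picture is of the moment at which its call begins. There is no depth.
- bot.job_done(): hands the job in, once; it reports no verdict.
The state is a dict: "t": time; "qpos": joint angles; "dq": joint speeds; "effort": joint torques, N m; "eef_pos": TCP position; "orientation": TCP orientation; "wrist_force": force on the tool from outside, world axes, zero at the start; "wrist_torque": the same for the moment, N m; "gripper_width": finger opening in m.
Only numpy, scipy, OpenCV 4.12 (cv2) and the standard library are available. Lean on these libraries where they do the work, as an engineer would, in place of code of your own. Each camera call takes 0.05 s, during which the arm holds its last target. There are 200 camera calls.

TASK

Take the long-bladed gap gauge out of the wooden stand and lower its blade, without dropping it in, into the open gap between the batteries in the steel tray, about midway along the gap. Push it fully home, so that its collar rests flat on both lids, and leave it standing there; leave the short-bladed gauge in its place in the stand.

Things in the scene. Friction and masses are not known exactly. Their poses are not given: they have to be found in the camera images.
- long_gauge: Gauge with the long blade, 0.15-0.3 kg, upright in the stand, 35 mm taller than the other. Origin: centre of the blade's lower end, z up. Steel blade 40 (x) x 8 (y) mm, z 0-80; flat steel collar (depth stop) 60 x 44 mm, z 80-86; black block handle 46 (x) x 20 (y) mm, z 86-136. Grip the handle across its 20 mm (y).
- short_gauge: The gauge that is not wanted: same collar and handle, but its blade is only 45 mm long (collar z 45-51 mm, handle z 51-101 mm). Origin: centre of the blade's lower end; axes as for the long gauge. It stands in the other slot of the stand; which gauge is in which slot varies.
- stand: Light wooden block, 90 (x) x 240 (y) x 35 mm high, fixed; origin at the centre of its underside. Two slots 130 mm apart along y hold the gauges upright, handles up; slots are 25 mm deep (floor 10 mm above the table), with about 1 mm play each side of the blade. Stand and tray are on opposite sides, either way round.
- gap (a point): Middle of the mouth of the open gap, level with the lids 99 mm above the table; z up. Gap 151 mm long (x), 20 wide (y), 95 deep, between the middle and one outer of three black, grey-lidded batteries (each 151 x 65 x 95 mm), fixed in a steel tray 190 x 256 mm; the other two stand 3 mm apart. Lids flat but for terminal posts 12 mm high, 60 mm from the middle along x.
Things that resemble listed ones, but are neither listed nor needed, are in the scene too. What is shaped like the long_gauge but turquoise is not meant.

How it is judged:
By the outcome, as a careful person would: the job done as asked, in the order asked, and still so for the second after the job is handed in, with the robot touching nothing.
It also fails if it takes over 51 s, if anything falls off the work surface, if the arm or the gripper's body presses on something with over 40 N, if the wrist force passes 120 N, or if a joint passes its speed limit or range.

## Working session

There is one attempt and no reset: what is moved stays moved. The work goes in short steps, Python scripts to look and compute and a tool call to move; the robot and the scene stay as the last step left them, time stands still between calls to the robot, and variables do not carry over. Pictures are saved under pics/ and viewed, about 8 in all and at most 12, crops included, and the job is handed in when it is done.

Besides the shell and the picture viewer there is one more tool, called after "Call:" as name([rows], argument=value, ...), one row to a line, values as JSON. drive_tool: Moves the arm, as the interface text tells. Its arguments: {"type":"object","properties":{"commands":{"type":"array"}},"required":["commands"]}

```bash
mkdir -p pics
cat > h.py <<'E'
import numpy as np, cv2
from station import bot
def shot(n,f):
    im=bot.get_image(n); cv2.imwrite(f'pics/{f}.png',cv2.cvtColor(im['color'],cv2.COLOR_RGB2BGR)); np.savez(f'pics/{f}.npz',**im); return im
def crop(f,x0,y0,x1,y1,s,out):
    a=cv2.imread(f'pics/{f}.png')[y0:y1,x0:x1]; cv2.imwrite(f'pics/{out}.png',cv2.resize(a,None,fx=s,fy=s,interpolation=cv2.INTER_CUBIC))
def back(f,u,v,z):
    d=np.load(f'pics/{f}.npz'); P=d['pose']; r=P[:3,:3]@[(u-d['cx'])/d['fx'],(v-d['cy'])/d['fy'],1]; c=P[:3,3]
    return c+r*(z-c[2])/r[2]
def proj(f,p):
    d=np.load(f'pics/{f}.npz'); P=d['pose']; q=P[:3,:3].T@(np.array(p)-P[:3,3]); return [d['fx']*q[0]/q[2]+d['cx'],d['fy']*q[1]/q[2]+d['cy']]
E
python3 - <<'E'
from h import *
np.set_printoptions(precision=4,suppress=True)
for n in('top','side'):
    i=shot(n,n+'0'); print(n,i['fx'],i['cx'],i['cy'],i['pose'])
print(bot.observe())
E
```

```text
top 490.52140757667644 320.52405653126345 240.16904195927313 [[ 0.0178 -0.9905  0.1361  0.3263]
 [-0.9996 -0.0205 -0.019   0.0203]
 [ 0.0216 -0.1357 -0.9905  1.019 ]
 [ 0.      0.      0.      1.    ]]
side 573.7461880738509 315.84731920572926 243.48261935452896 [[-0.9931 -0.0671  0.0964  0.3919]
 [-0.1174  0.5386 -0.8344  0.8274]
 [ 0.0041 -0.8399 -0.5427  0.6303]
 [ 0.      0.      0.      1.    ]]
{'t': 0.1, 'qpos': array([ 1.1018,  0.4118, -0.0127,  1.5969,  0.0056,  1.1343, -0.0822]), 'dq': array([-0.0006, -0.0016, -0.0001, -0.0037,  0.0015,  0.0015,  0.0003]), 'effort': array([  0.0032, -58.9101,   0.644 , -29.1712,  -0.0538,   0.0144,
         0.0001]), 'eef_pos': array([ 0.2436, -0.5751,  0.2219]), 'orientation': array([-3.0774, -0.6251,  0.0006]), 'wrist_force': array([ 0.569 , -0.421 ,  0.8917]), 'wrist_torque': array([-0.0424,  0.0507, -0.0207]), 'gripper_width': 0.0877540555711154}
```

View pics/top0.png

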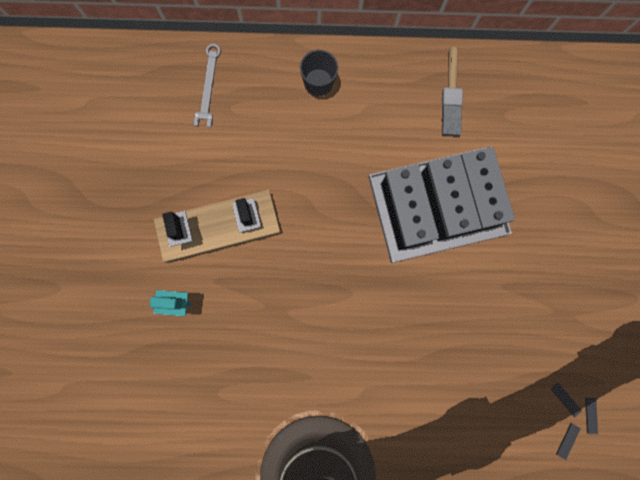

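View pics/side0.png

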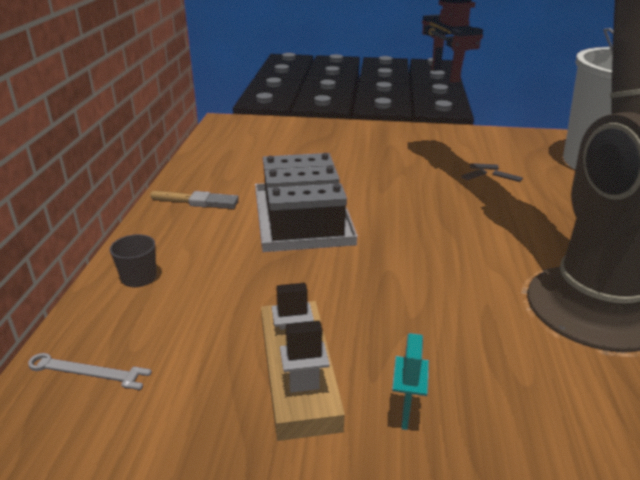

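The top view shows the stand at (218,226), with the taller gauge in its left slot at about (176,228) and the short one at (246,213). The battery tray is at (440,203), with the open gap near (432,200). The turquoise decoy is at (170,303).

Run:
```python
from h import *
crop('top0',145,180,290,270,5.5,'c1'); crop('top0',360,140,520,265,5,'c2'); crop('side0',240,270,360,440,3.5,'c3')
```

```text
(no output)
```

View pics/c1.png

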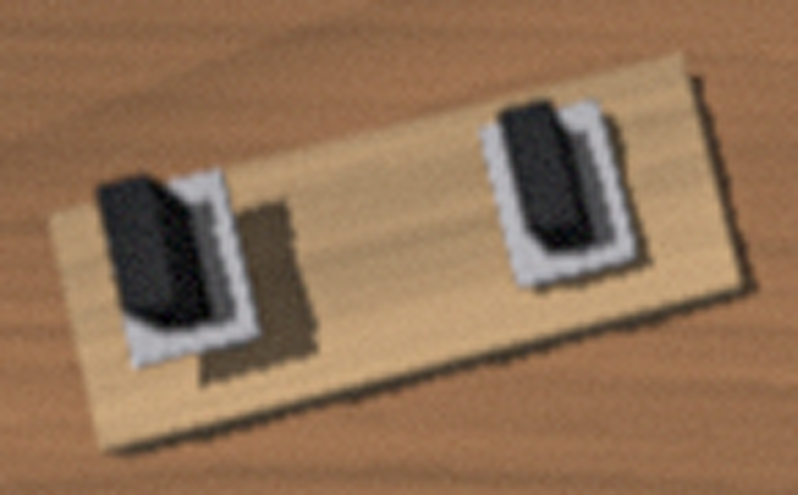

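View pics/c2.png

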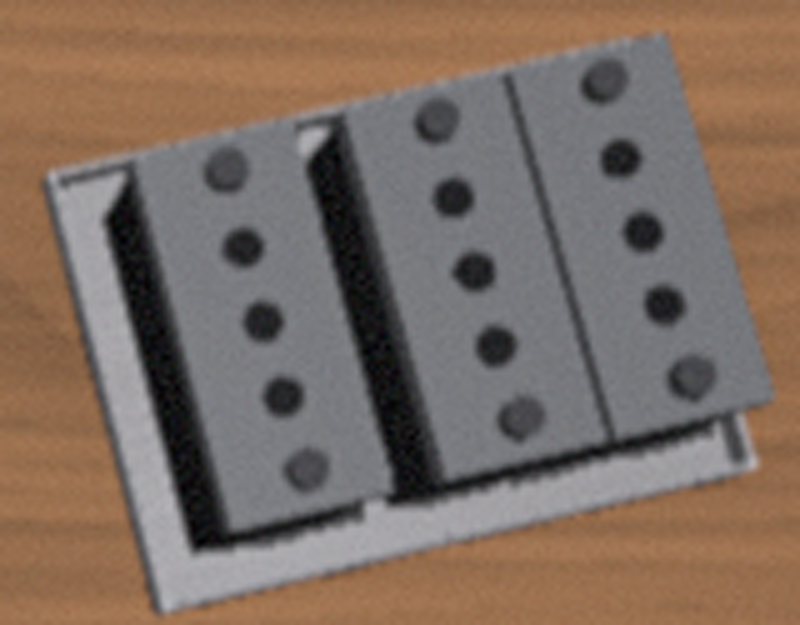

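View pics/c3.png

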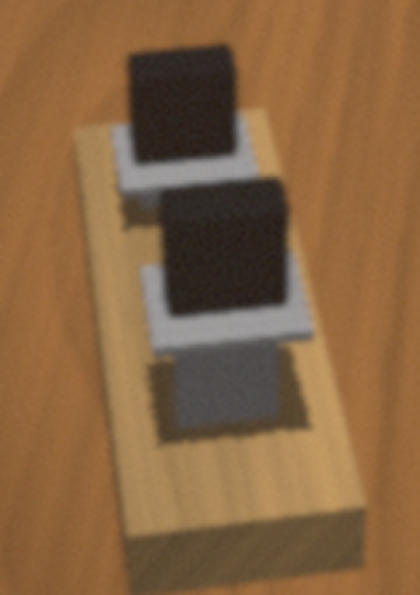

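Run:
```python
from h import *
np.set_printoptions(precision=4,suppress=True)
def B(f,pts,o,s,z): return np.array([back(f,x/s+o[0]-.5+.5/s,y/s+o[1]-.5+.5/s,z)[:2] for x,y in pts])
def rep(n,a):
    c=a.mean(0); e=[np.linalg.norm(a[i]-a[(i+1)%4]) for i in range(4)]; d=a[3]-a[0]+a[2]-a[1]
    print(n,c,np.array(e),'x-axis yaw deg',np.degrees(np.arctan2(-d[1],-d[0]))); return c
rep('stand',B('top0',[(50,213),(683,52),(745,290),(105,448)],(145,180),5.5,.035))
c=B('top0',[(222,170),(258,333),(135,367)],(145,180),5.5,.096); rep('longcollar',np.array([c[0]+c[2]-c[1],*c]))
rep('shortcollar',B('top0',[(482,130),(600,100),(637,260),(520,287)],(145,180),5.5,.061))
rep('lids',B('top0',[(135,163),(668,33),(772,400),(228,532)],(360,140),5,.099))
rep('gap',B('top0',[(297,124),(343,115),(440,482),(392,490)],(360,140),5,.099))
# side: long collar top corners in c3
c=B('side0',[(312,335),(153,352),(142,267)],(240,270),3.5,.096); rep('longcollar side',np.array([c[0]+c[2]-c[1],*c]))
c=B('side0',[(127,535),(365,505),(263,110),(75,128)],(240,270),3.5,.035); rep('stand side',c)
from scipy.spatial.transform import Rotation as R
print(R.from_rotvec(bot.observe()['orientation']).as_matrix())
```

```text
stand [0.4882 0.2118] [0.2395 0.0928 0.239  0.0899] x-axis yaw deg 16.21748735878295
longcollar [0.4701 0.2747] [0.0431 0.0587 0.0431 0.0587] x-axis yaw deg 15.232386302671724
shortcollar [0.5054 0.1496] [0.0437 0.0603 0.0428 0.0592] x-axis yaw deg 15.199990123415086
lids [ 0.5447 -0.2455] [0.2173 0.1497 0.2173 0.1476] x-axis yaw deg 13.84998431071508
gap [ 0.5356 -0.2126] [0.0185 0.1479 0.0188 0.1472] x-axis yaw deg 13.800983791712957
longcollar side [0.4703 0.2779] [0.0452 0.0589 0.0452 0.0589] x-axis yaw deg -164.62116130072425
stand side [0.4886 0.2137] [0.0894 0.2387 0.0888 0.239 ] x-axis yaw deg 105.9667147934338
[[ 0.9208  0.3901 -0.0006]
 [ 0.3901 -0.9208  0.0013]
 [-0.0001 -0.0014 -1.    ]]
```

Stand, collar and lid sizes match those given, and the two views agree. The long gauge is at (0.470, 0.2755) with yaw 15.6°. The gap is at (0.536, -0.2125) with yaw 13.8°.

Call:
drive_tool([
  [1, 0.028, 0.045, 0.003, -0.9],
  [1, 0.028, 0.045, 0.003, -0.9],
  [1, 0.028, 0.045, 0, -0.9],
  [1, 0.028, 0.045, 0, -0.9],
  [1, 0.028, 0.045, 0, -0.9],
  [1, 0.028, 0.045, 0, -0.9],
  [1, 0.028, 0.045, 0, -0.9],
  [1, 0.028, 0.045, 0, -0.9],
])

```text
t: 0.9
eef_pos: [0.4556, -0.2341, 0.2283]
orientation: [3.112, 0.43, -0.0]
wrist_force: [0.4, -0.8, 0.2]
gripper_width: 0.0874
```

Call:
drive_tool([
  [1, 0, 0.045, 0, 0],
  [1, 0, 0.045, 0, 0],
  [1, 0, 0.045, 0, 0],
  [1, 0, 0.045, 0, 0],
  [1, 0, 0.045, 0, 0],
  [1, 0, 0.045, 0, 0],
  [1, 0, 0.045, 0, 0],
  [1, 0, 0.045, 0, 0],
])

```text
t: 1.7
eef_pos: [0.4546, 0.1256, 0.2283]
orientation: [3.112, 0.43, 0.0]
wrist_force: [0.1, -0.0, -0.3]
gripper_width: 0.0881
```

Call:
drive_tool([
  [1, 0, 0.045, 0, 0],
  [1, 0, 0.045, 0, 0],
  [1, 0, 0, 0, 0],
  [1, 0, 0, 0, 0],
  [1, 0, 0, 0, 0],
])

```text
t: 2.2
eef_pos: [0.4551, 0.2126, 0.2279]
orientation: [3.111, 0.429, -0.001]
wrist_force: [0.5, -0.7, -0.2]
gripper_width: 0.0876
```

Call:
drive_tool([
  [1, 0.008, 0.031, 0, 0],
  [1, 0.007, 0.032, 0, 0],
  [1, 0, 0, 0, 0],
  [1, 0, 0, -0.03, 0],
  [1, 0, 0, -0.03, 0],
  [1, 0, 0, -0.02, 0],
  [1, 0, 0, 0, 0],
])

```text
t: 2.9
eef_pos: [0.4691, 0.2736, 0.1457]
orientation: [3.109, 0.427, -0.007]
wrist_force: [-0.3, -0.1, 0.9]
gripper_width: 0.0878
```

Run:
```python
from h import *
shot('top','top1');shot('side','side1')
a=cv2.imread('pics/top1.png')[150:300,110:310];b=cv2.imread('pics/side1.png')[180:440,220:420]
cv2.imwrite('pics/m1.png',np.hstack([cv2.resize(a,(400,300)),cv2.resize(b,(400,520))[:300] if 0 else cv2.resize(b,(300,390))[:300]]))
```

```text
(no output)
```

View pics/m1.png

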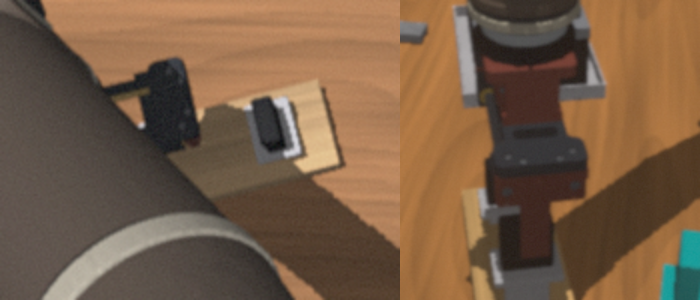

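The side view shows the near finger in front of the long gauge's handle, in line with its collar. The arm hides it in the top view. Next I descend and grip.

Call:
drive_tool([
  [1, 0.001, 0.001, -0.02, 0],
  [1, 0, 0, -0.02, 0],
  [1, 0, 0, 0, 0],
  [0.2, 0, 0, 0, 0],
  [0, 0, 0, 0, 0],
  [0, 0, 0, 0, 0],
  [0, 0, 0, 0, 0],
  [0, 0, 0, 0, 0],
])

```text
t: 3.8
eef_pos: [0.4713, 0.2781, 0.1087]
orientation: [-3.112, -0.431, -0.001]
wrist_force: [0.5, 0.7, 0.4]
gripper_width: 0.051
```

Call:
drive_tool([
  [0, 0, 0, 0, 0],
  [0, 0, 0, 0, 0],
  [0, 0, 0, 0, 0],
])

```text
t: 4.1
eef_pos: [0.4711, 0.278, 0.1083]
orientation: [3.112, 0.431, -0.0]
wrist_force: [0.3, 0.3, -0.0]
gripper_width: 0.0274
```

Call:
drive_tool([
  [0, 0, 0, 0, 0],
  [0, 0, 0, 0, 0],
  [0, 0, 0, 0, 0],
  [0, 0, 0, 0, 0],
])

```text
t: 4.5
eef_pos: [0.471, 0.278, 0.1083]
orientation: [3.112, 0.431, -0.0]
wrist_force: [0.3, -0.1, -0.0]
gripper_width: 0.0201
```

Call:
drive_tool([
  [0, 0, 0, 0.01, 0],
  [0, 0, 0, 0.015, 0],
  [0, 0, 0, 0.02, 0],
  [0, 0, 0, 0.03, 0],
  [0, 0, 0, 0.03, 0],
  [0, 0, 0, 0.03, 0],
  [0, 0, 0, 0, 0],
])

```text
t: 5.2
eef_pos: [0.4725, 0.2797, 0.2487]
orientation: [-3.109, -0.431, -0.011]
wrist_force: [-0.2, -0.2, -2.3]
gripper_width: 0.0197
```

Call:
drive_tool([
  [0, 0.002, -0.015, 0, 0],
  [0, 0.004, -0.03, 0, -0.2],
  [0, 0.005, -0.04, 0, -0.2],
  [0, 0.005, -0.04, 0, -0.2],
  [0, 0.005, -0.04, 0, -0.2],
  [0, 0.005, -0.04, 0, -0.2],
  [0, 0.005, -0.04, 0, -0.2],
  [0, 0.005, -0.04, 0, -0.2],
])

```text
t: 6.0
eef_pos: [0.5065, -0.0086, 0.2432]
orientation: [-3.117, -0.393, 0.001]
wrist_force: [0.4, 0.3, -2.7]
gripper_width: 0.0199
```

Call:
drive_tool([
  [0, 0.005, -0.04, 0, -0.2],
  [0, 0.005, -0.04, 0, -0.2],
  [0, 0.005, -0.04, 0, 0],
  [0, 0.005, -0.04, 0, 0],
  [0, 0.005, -0.03, 0, 0],
  [0, 0.002, -0.015, 0, 0],
  [0, 0, 0, 0, 0],
  [0, 0, 0, 0, 0],
])

```text
t: 6.8
eef_pos: [0.534, -0.2101, 0.243]
orientation: [-3.117, -0.384, 0.001]
wrist_force: [0.1, 0.4, -2.6]
gripper_width: 0.0198
```

Call:
drive_tool([
  [0, 0, 0, 0, 0],
  [0, 0, 0, 0, 0],
  [0, 0, 0, 0, 0],
])

```text
t: 7.1
eef_pos: [0.5342, -0.2108, 0.2435]
orientation: [-3.118, -0.385, -0.0]
wrist_force: [0.4, 0.1, -2.4]
gripper_width: 0.02
```

Run:
```python
from h import *
o=bot.observe();print(o['eef_pos'],o['orientation'],o['wrist_force'])
shot('top','top2');shot('side','side2')
a=cv2.imread('pics/top2.png')[140:265,360:520];b=cv2.imread('pics/side2.png')[90:260,200:380]
cv2.imwrite('pics/m2.png',np.hstack([cv2.resize(a,(400,312)),cv2.resize(b,(400,378))[66:]]))
```

```text
[ 0.53424023 -0.2108029   0.24354018] [-3.11795587e+00 -3.84555791e-01 -4.95204394e-04] [ 0.41165544  0.09910346 -2.37083292]
```

View pics/m2.png

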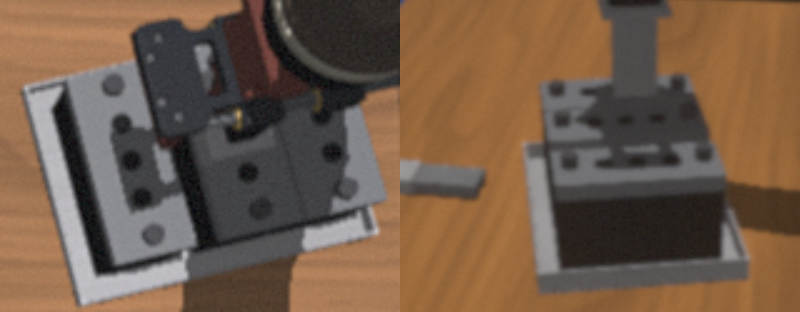

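The side view shows the blade hanging upright over the gap, midway between the posts. I lower it to just above the lids and check it against projection.

Call:
drive_tool([
  [0, 0.001, -0.001, -0.015, 0],
  [0, 0.001, -0.001, -0.017, 0],
  [0, 0, 0, 0, 0],
  [0, 0, 0, 0, 0],
  [0, 0, 0, 0, 0],
])

```text
t: 7.7
eef_pos: [0.5365, -0.214, 0.2122]
orientation: [3.118, 0.382, 0.002]
wrist_force: [-0.2, -0.0, -2.9]
gripper_width: 0.0199
```

Run:
```python
from h import *
o=bot.observe();p=o['eef_pos'];print(p,o['orientation'],o['wrist_force'])
shot('side','side3');crop('side3',250,60,360,220,4,'c4')
g=np.array([.536,-.2125]);a=np.radians(13.85);R=np.array([[np.cos(a),-np.sin(a)],[np.sin(a),np.cos(a)]])
for x,y,z in [(-.02,.004,0),(.02,.004,0)]:
    q=[*(p[:2]+R@[x,y]),p[2]-.0983+z]; u=proj('side3',q);print('blade end',(u[0]-250)*4,(u[1]-60)*4)
for x in(-.0755,.0755):
  for y in(-.01,.01):
    u=proj('side3',[*(g+R@[x,y]),.099]);print('gap',x,y,(u[0]-250)*4,(u[1]-60)*4)
```

```text
[ 0.53654964 -0.21398405  0.21223979] [3.11778655e+00 3.82004351e-01 1.79542817e-03] [-0.17046924 -0.04692618 -2.94248589]
blade end 256.9706897190058 465.27677548633994
blade end 178.25759301464063 469.3482310425022
gap -0.0755 -0.01 360.89816208908474 475.2443196317789
gap -0.0755 0.01 367.14518107492154 492.71135015495133
gap 0.0755 -0.01 68.37665137905947 490.5852704669853
gap 0.0755 0.01 70.48493192976571 508.5166569417536
```

View pics/c4.png

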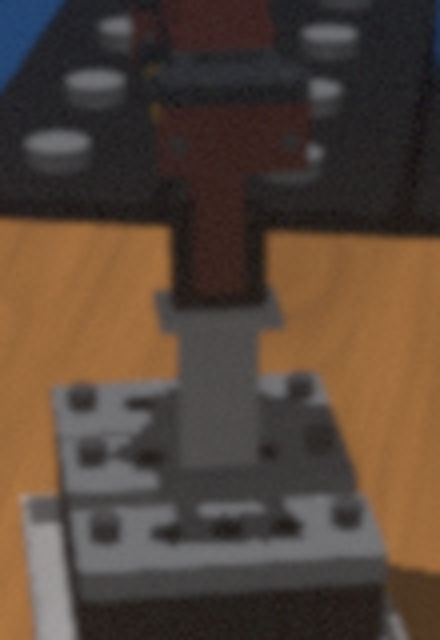

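The blade end at (180–258, 467) and the gap edge from (70,508) to (370,491) match the projections. Lowering into the gap.

Call:
drive_tool([
  [0, 0, 0.001, -0.01, 0],
  [0, 0, 0, -0.01, 0],
  [0, 0, 0, -0.01, 0],
  [0, 0, 0, -0.01, 0],
  [0, 0, 0, 0, 0],
])

```text
t: 8.25
eef_pos: [0.5349, -0.2127, 0.1692]
orientation: [-3.117, -0.382, 0.005]
wrist_force: [0.4, -0.7, -2.0]
gripper_width: 0.0199
```

Call:
drive_tool([
  [0, 0, 0, -0.01, 0],
  [0, 0, 0, -0.01, 0],
  [0, 0, 0, -0.01, 0],
  [0, 0, 0, -0.01, 0],
  [0, 0, 0, 0, 0],
  [0, 0, 0, 0, 0],
])

```text
t: 8.85
eef_pos: [0.536, -0.2129, 0.131]
orientation: [-3.118, -0.382, 0.001]
wrist_force: [-0.6, 0.1, -2.4]
gripper_width: 0.0199
```

Expected contact is at TCP z of about 0.117, so I approach it in small steps.

Call:
drive_tool([
  [0, 0, 0, -0.005, 0],
  [0, 0, 0, -0.004, 0],
  [0, 0, 0, -0.002, 0],
  [0, 0, 0, -0.001, 0],
  [0, 0, 0, 0, 0],
  [0, 0, 0, 0, 0],
])

```text
t: 9.45
eef_pos: [0.5362, -0.213, 0.1194]
orientation: [3.118, 0.382, 0.0]
wrist_force: [0.3, 0.1, -2.2]
gripper_width: 0.0201
```

Call:
drive_tool([
  [0, 0, 0, -0.001, 0],
  [0, 0, 0, -0.001, 0],
  [0, 0, 0, 0, 0],
  [0, 0, 0, 0, 0],
])

```text
t: 9.85
eef_pos: [0.5361, -0.213, 0.1173]
orientation: [3.118, 0.382, 0.0]
wrist_force: [0.7, 0.1, -3.6]
gripper_width: 0.0202
```

Call:
drive_tool([
  [0, 0, 0, -0.001, 0],
  [0, 0, 0, 0, 0],
  [0, 0, 0, 0, 0],
])

```text
t: 10.15
eef_pos: [0.5361, -0.213, 0.1173]
orientation: [3.118, 0.382, 0.0]
wrist_force: [-3.5, 0.9, 6.0]
gripper_width: 0.0199
```

Call:
drive_tool([
  [0, 0, 0, -0.001, 0],
  [0, 0, 0, 0, 0],
  [0, 0, 0, 0, 0],
])

```text
t: 10.45
eef_pos: [0.5361, -0.213, 0.1172]
orientation: [3.118, 0.381, 0.001]
wrist_force: [-6.3, 1.6, 13.8]
gripper_width: 0.02
```

Contact came exactly at the expected 0.1173, with 14 N downward force building, so the collar is seated. Next: release, retreat and check.

Call:
drive_tool([
  [0, 0, 0, 0.001, 0],
  [0, 0, 0, 0, 0],
  [0.5, 0, 0, 0, 0],
  [0.6, 0, 0, 0, 0],
  [0.6, 0, 0, 0, 0],
  [0.6, 0, 0, 0, 0],
  [0.6, 0, 0, 0, 0],
  [0.6, 0, 0, 0, 0],
])

```text
t: 11.25
eef_pos: [0.5361, -0.213, 0.1162]
orientation: [-3.118, -0.382, 0.0]
wrist_force: [-0.4, -0.4, 0.4]
gripper_width: 0.0527
```

Call:
drive_tool([
  [0.6, 0, 0, 0, 0],
  [0.6, 0, 0, 0.02, 0],
  [0.6, 0, 0, 0.03, 0],
  [0.6, 0, 0, 0.04, 0],
  [0.6, 0, 0, 0.04, 0],
  [0.6, 0, 0, 0.03, 0],
  [0.6, 0, 0, 0, 0],
])

```text
t: 11.95
eef_pos: [0.5382, -0.2135, 0.2812]
orientation: [3.115, 0.381, 0.011]
wrist_force: [-0.0, 0.1, -0.6]
gripper_width: 0.0527
```

Call:
drive_tool([
  [0.6, -0.02, 0.04, 0, 0],
  [0.6, -0.02, 0.04, 0, 0],
  [0.6, -0.02, 0.04, 0, 0],
  [0.6, -0.02, 0.04, 0, 0],
  [0.6, -0.02, 0.04, 0, 0],
  [0.6, -0.02, 0.04, 0, 0],
  [0.6, 0, 0, 0, 0],
  [0.6, 0, 0, 0, 0],
])

```text
t: 12.75
eef_pos: [0.4157, 0.0274, 0.276]
orientation: [3.117, 0.385, 0.0]
wrist_force: [-0.4, -0.2, -0.1]
gripper_width: 0.0525
```

Run:
```python
from h import *
shot('top','top4');shot('side','side4')
a=cv2.imread('pics/top4.png')[140:265,360:520];b=cv2.imread('pics/side4.png')[120:260,240:370];c=cv2.imread('pics/side4.png')[270:440,240:360]
cv2.imwrite('pics/m4.png',np.hstack([cv2.resize(a,(512,400)),np.vstack([cv2.resize(b,(280,300)),cv2.resize(c,(141,200))[:100].repeat(2,1)[:,:280]])]))
```

```text
(no output)
```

View pics/m4.png

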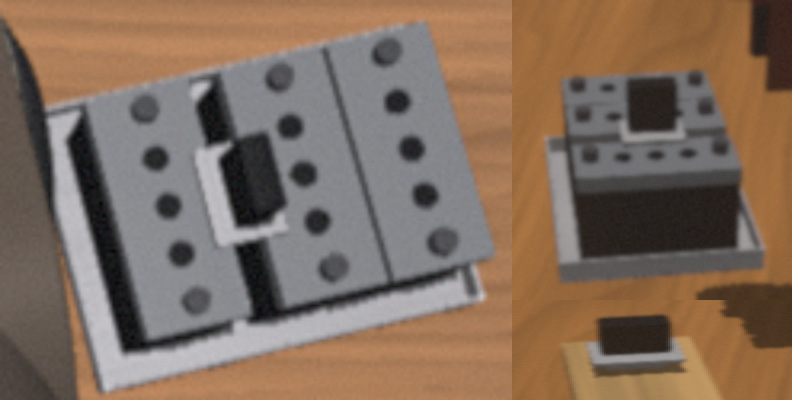

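The gauge stands upright at about (245,190) in the top crop. Its collar spans both lids, midway along the gap and clear of the posts. The short gauge is still in the stand.

```bash
python3 -c "
from h import *
c=np.array([back('top4',x/3.2+360-.34,y/3.2+140-.34,.105) for x,y in [(195,150),(287,228)]]).mean(0);print(c)
print(bot.job_done())"
```

```text
[ 0.53643284 -0.21465925  0.105     ]
the job is handed in; nothing more can be done
None
```

I moved the long gauge from the stand into the gap between the batteries, pushed it down until the collar sat on the lids, released it and backed the arm away. I handed the job in at about 13 s, well under the 51 s limit.

- **Seating:** resistance began at a tool height of 0.1173 m, the height expected with the collar on the lids. I pressed to about 14 N and then let go.
- **Last pictures:** the gauge stands upright with its collar across both lids. Its collar centre measured (0.536, -0.215) against a gap centre of (0.536, -0.2125), so it is within about 2 mm. The short gauge is still in its slot.
- **Checks that disagreed:** the top and side views differed by about 3 mm on where the long gauge started. At the grasp the arm also sat about 2.5 mm in y from where I aimed. Neither mattered: the jaws centred on the handle with almost no sideways force.

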